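# Load the plug gauges and park their carrier in the dock

### The arm

A 6-joint arm with a two-finger parallel gripper is mounted at the origin on a cart in front of the work surface, level with it; the furniture and walls round the work are solid. World frame = base frame: x ahead of the robot, y to its left, z up, the work surface at z = 0. Lengths are in mm, angles in rad, forces in N, time in s.
With the tool pointing down it reaches from about 350 to 875 mm from the base axis. Payload 4.2 kg.
Tool frame: the origin (TCP) lies between the finger pads; the fingertips stand 14 mm ahead of it and the grasp point (between the pads) lies 5 mm behind it; z points along the fingers, y is the line along which they close (so a half turn about z gives the same grasp; the last joint's range is limited). The gripper opens to 85 mm and grips with 20 to 120 N. Pads are 22 mm wide; open, the fingers measure 114 mm over their backs; the gripper's body (76 mm by 85 mm) begins 54 mm behind the grasp point. The pads swing forward as they close: fully open they stand 13 mm farther back than shut.
Start: joints at [1.563, 0.385, 0.008, 0, -1.194, -0.259], TCP at [164.747, 602.874, 218.612] pointing down, gripper open.
Joint ranges: [-3.14, 3.14], [-1.21, 2.06], [-1.07, 1.41], [-3.16, 2.05], [-2.99, -0.16], [-3.1, 3.1]. Speed limits (rad/s): [2.79, 2.79, 3.14, 3.14, 3.14, 3.14].

### API

Orientations are given as a unit quaternion [x, y, z, w].
In Python, from bench import * gives the robot as it stands.
- The arm moves only by the tool carry_out, never from a script. Its argument "motion" is a list of rows, each a list of 7 numbers: the turn, a rotation vector about the tool's x, y, z in rad, then the shift along the tool's x, y, z in mm, then the opening, from -1 (shut) to 1 (fully open), so that 0 is half open. A call has 1 to 5 rows; each row is the pose to reach, as a shift and turn from the pose commanded when the call began, along the tool's axes at that moment; what a row does not reach only later rows make up. A row lasts 1/8 s, in which the tool goes at most 62.5 mm and 10.7 degrees, less where a joint would pass 70% of its speed; a pose out of reach is approached as far as the arm can. A call with a gripper value outside its range is refused whole. The fingers move at their own pace and stop on an object; the grip force is fixed at half the most. Time passes only in rows, so rows that repeat a pose let the fingers close. It gives the time, the measured TCP pose, the force, the opening and the grip force at its end, in the units of the state.
- read_state(): the state, without advancing time (a new reading comes with each control period).
- get_image(name): name is "side" or "top"; returns a dict with "color" (480x640x3 uint8, blue, green, red), "mtx" (3x3 intrinsics, pixels), "position" and "orientation" of the camera in the world. Camera axes: x right, y down, z forward; pixel columns grow to the right and rows downward; lengths in mm; the calibration is good to about 2 mm. A picture is of the moment at which its call begins. There is no depth.
- job_done(): hands the job in; it is judged then, once.
The state is a dict: "clock": time; "joints": joint angles; "joint_vel": joint speeds; "joint_efforts": joint torques, N m; "position": TCP position; "ee_rot": TCP orientation; "contact_force": force on the tool from outside, world axes, zero at the start; "wrist_torque": the same for the moment, N m; "gripper_width": finger opening in mm; "grasp_force": force on a finger pad.
Only numpy, scipy, OpenCV 4.12 (cv2) and the standard library are available. Lean on these libraries where they do the work, as an engineer would, in place of code of your own. Each camera call takes 0.05 s, during which the arm holds its last target. There are 200 camera calls.

### The job

Put the two plug gauges into the carrier, one lying in each of its two cells. Then slide the loaded carrier into the slot of the dock until it is fully home against the stop, with both gauges still in their cells. Leave the torch, the ink bottle and the setting ring where they are.

Things in the scene. Friction and masses are not known exactly. Their poses are not given: they have to be found in the camera images.
- carrier: Loose aluminium slab on the bench, 194 mm long (its x) x 130 wide (y) x 8 thick, 0.45 kg, two open grey cells on top; origin at the centre of its underside, z up. Its +x end enters the dock first. Cell walls are 4 mm thick, tops 24 mm above the underside; bare edges 13 mm wide along both long sides run in the dock's grooves. It may be dragged along the bench by its grip.
- carrier_grip (a point): Centre of the carrier's upright grip near its -x end (at x = -79, y = 0, z = 50 mm in the carrier's frame): a black bar 14 mm thick along the carrier's x, 80 mm long along its y, 20 mm high (z 40 to 60 mm), on two thin posts; 28 mm of clear space behind it to the cells. Pressed down while sliding the slab bites the bench; held about 1 mm up it runs easily.
- cell_left (a point): Middle of the floor of the carrier's +y cell (x 25, y 25, z 8 mm in its frame). The cell is 136 mm long (x -43 to 93) and 46 wide (y 2 to 48); a gauge lies in it along the carrier's x, either way round. The long walls and the divider have a gap from x = -9 to 59 mm for fingers (only a 2.5 mm ridge crosses the middle there).
- cell_right (a point): Middle of the floor of the carrier's -y cell (x 25, y -25, z 8 mm in the carrier's frame), same sizes. Either gauge may go in either cell.
- dock: Fixed grey dust cover with clear roof, 138 mm deep (x), 146 wide (y; 183 over its feet), 56 high; origin at the centre of its underside. Open mouth faces its -x; the carrier enters along +x, sliding on the bench (no floor plate). Slot 133.6 mm wide, 1.8 mm clearance each side; side grooves under lips 10.5 mm above the bench; roof underside at 50 mm. Stop wall's face at x = +65 mm.
- dock_mouth (a point): Middle of the slot's mouth at bench level (x = -67 mm in the dock's frame); flared guides on both sides reach out to x = -88 mm.
- dock_home (a point): Where the carrier's origin lies when it is fully home against the stop (x = -32, y = 0, z = 0 mm in the dock's frame, x axes agreeing); its grip then stands 44 mm outside the mouth.
- gauge_thin: Loose plug gauge lying on the bench, dark hexagonal handle with a bright cylinder at each end, 123 mm long (along its y), handle 24 mm across corners (x), 21 mm high, 0.16 kg. Origin at the centre of its underside. The handle reaches from y = -32 to +20 mm, so grasp it at y = -6 mm, across.
- gauge_thin_mid (a point): Middle of the thin gauge's axis, 10.5 mm above its underside.
- gauge_thick: Loose plug gauge of the same form, thicker: 123 mm long (along its y), handle 30 mm across corners (x), 27 mm high, 0.16 kg. Origin at the centre of its underside. The handle reaches from y = -32 to +20 mm, so grasp it at y = -6 mm, across.
- gauge_thick_mid (a point): Middle of the thick gauge's axis, 13.4 mm above its underside.
- torch: Bystander: black torch lying on the bench, 118 mm long (its y), 32 mm thick; origin under its middle. Behind it stands the large car wheel on its stand, a fixed obstacle 0.40 m high, from x = 0.42 to 0.83 m and y = -0.29 to -0.07 m in the world: pass over or round it.
- ink_bottle: Bystander: upright ink bottle with blue shoulder, 39 mm across, 82 mm high; origin at the centre of its underside.
- setting_ring: Bystander: black and white setting ring lying flat, 65 mm across, 23 mm high; origin at the centre of its underside.

How it is judged (in metres and radians):
On the way, in this order (a step that is already met when the one before it is completed fails the run):
1. both gauges lie released in the carrier, one in each cell, while the carrier is still outside the dock (((y of gauge_thin_mid in the frame of carrier between 0.006 and 0.044 m and x of gauge_thin_mid in the frame of carrier between 0.01 and 0.04 m and z of gauge_thin_mid in the frame of carrier between 0.008 and 0.0235 m and angle between the y axis of each of gauge_thin, gauge_thick and the x axis of carrier, either way round below 0.3 rad and y of gauge_thick_mid in the frame of carrier between -0.044 and -0.006 m and x of gauge_thick_mid in the frame of carrier between 0.01 and 0.04 m and z of gauge_thick_mid in the frame of carrier between 0.008 and 0.0264 m) or (y of gauge_thin_mid in the frame of carrier between -0.044 and -0.006 m and x of gauge_thin_mid in the frame of carrier between 0.01 and 0.04 m and z of gauge_thin_mid in the frame of carrier between 0.008 and 0.0235 m and angle between the y axis of each of gauge_thin, gauge_thick and the x axis of carrier, either way round below 0.3 rad and y of gauge_thick_mid in the frame of carrier between 0.006 and 0.044 m and x of gauge_thick_mid in the frame of carrier between 0.01 and 0.04 m and z of gauge_thick_mid in the frame of carrier between 0.008 and 0.0264 m)) and contact force between each of gauge_thin, gauge_thick and the fingers below 0.1 N and (x of carrier in the frame of dock below -0.15 m or y of carrier in the frame of dock above 0.1 m)), for 0.2 s.
2. the loaded carrier is fully home in the dock (((y of gauge_thin_mid in the frame of carrier between 0.006 and 0.044 m and x of gauge_thin_mid in the frame of carrier between 0.01 and 0.04 m and z of gauge_thin_mid in the frame of carrier between 0.008 and 0.0235 m and angle between the y axis of each of gauge_thin, gauge_thick and the x axis of carrier, either way round below 0.3 rad and y of gauge_thick_mid in the frame of carrier between -0.044 and -0.006 m and x of gauge_thick_mid in the frame of carrier between 0.01 and 0.04 m and z of gauge_thick_mid in the frame of carrier between 0.008 and 0.0264 m) or (y of gauge_thin_mid in the frame of carrier between -0.044 and -0.006 m and x of gauge_thin_mid in the frame of carrier between 0.01 and 0.04 m and z of gauge_thin_mid in the frame of carrier between 0.008 and 0.0235 m and angle between the y axis of each of gauge_thin, gauge_thick and the x axis of carrier, either way round below 0.3 rad and y of gauge_thick_mid in the frame of carrier between 0.006 and 0.044 m and x of gauge_thick_mid in the frame of carrier between 0.01 and 0.04 m and z of gauge_thick_mid in the frame of carrier between 0.008 and 0.0264 m)) and x of carrier in the frame of dock between -0.037 and -0.027 m and y of carrier in the frame of dock between -0.005 and 0.005 m and z of carrier in the frame of dock between -0.004 and 0.006 m and angle between the x axis of carrier and the x axis of dock, either way round below 0.05 rad), for 0.2 s.
At the end, for the whole second after the job is handed in: The carrier lies flat in the dock within 5 mm of the stop and of the middle and 0.05 rad of its direction; one gauge lies in each cell (its middle within 15 mm lengthwise and 19 mm sideways of the cell's, at most 5 mm above its resting height, within 0.3 rad of the cell); all at rest (all of step 2 and linear speed of each of carrier, gauge_thin, gauge_thick below 0.02 m/s); the robot touches nothing.
It fails at once if the torch is pushed away or knocked over (moved over 30 mm) (distance of torch from where it was at the start of the episode above 0.03 m).
It fails at once if the ink bottle is pushed away or knocked over (moved over 30 mm) (distance of ink_bottle from where it was at the start of the episode above 0.03 m).
It fails at once if the setting ring is pushed away or knocked over (moved over 30 mm) (distance of setting_ring from where it was at the start of the episode above 0.03 m).
It also fails if it takes over 72 s, if anything falls off the work surface, if the arm or the gripper's body presses on something with over 40 N, if the wrist force passes 120 N, or if a joint passes its speed limit or range.

## Working session

There is one attempt and no reset: what is moved stays moved. The work goes in short steps, Python scripts to look and compute and a tool call to move; the robot and the scene stay as the last step left them, time stands still between calls to the robot, and variables do not carry over. Pictures are saved under pics/ and viewed, at most 10 in all, crops included, and the job is handed in when it is done.

Besides the shell and the picture viewer there is one more tool, called after ">>>" as a command line: name --pt "numbers of a row" for each row, then --argument value for the rest. carry_out: Moves the arm, as the interface text tells. Its arguments: {"type":"object","properties":{"motion":{"type":"array"}},"required":["motion"]}

```bash
mkdir -p pics; ls; python3 - <<'E'
from bench import *
import cv2
for n in("top","side"):
    d=get_image(n); cv2.imwrite(f"pics/{n}0.png",d["color"]); print(n,d["mtx"],d["position"],d["orientation"])
s=read_state(); print(s["clock"],s["position"],s["ee_rot"],s["gripper_width"])
E
```

```text
pics
top [[573.79594127   0.         323.66468416]
 [  0.         573.79594127 239.40830584]
 [  0.           0.           1.        ]] [ 457.56992452  205.74456005 1340.83754983] [ 0.70994916 -0.70325498  0.01944399 -0.03203983]
side [[599.75342834   0.         315.56082818]
 [  0.         599.75342834 238.19343251]
 [  0.           0.           1.        ]] [ 549.23565137 1203.08009577  891.93012789] [-0.01592019  0.90834229 -0.4179131  -0.00307794]
0.1 [164.60717401 602.36515596 217.64061054] [ 9.91106944e-01 -1.33064166e-01 -7.13332789e-05  9.74213310e-04] 85.72096294748216
```

View pics/top0.png

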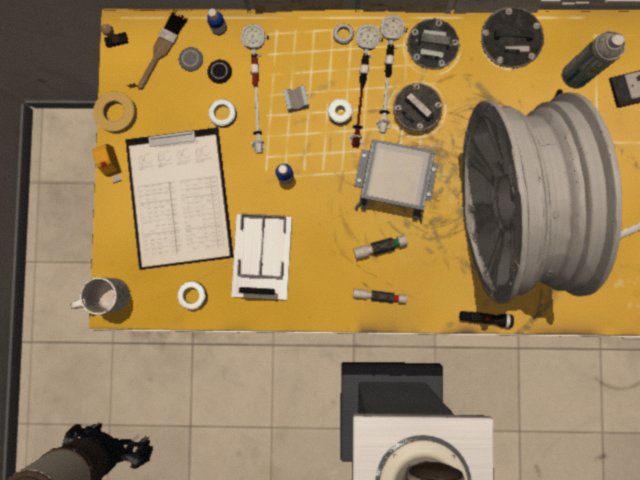

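View pics/side0.png

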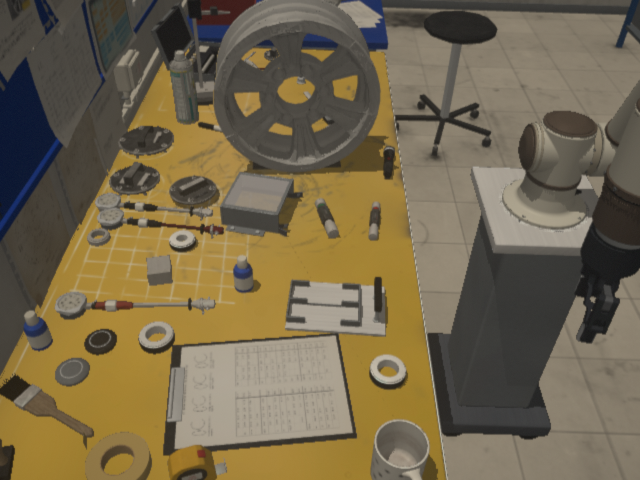

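The top view has world +x pointing up and +y pointing left. The carrier is at (262,257) with its grip at the bottom (260,292). The dock is at (397,175) with its mouth facing down. The thick gauge is at (381,247), the thin gauge at (380,297), and the torch at (487,320). The side view agrees. Next I'll measure with masks.

```bash
cat >h.py <<'E'
import numpy as np, cv2
from scipy.spatial.transform import Rotation as R
def ray(d,uv,z):
    uv=np.atleast_2d(uv).astype(float)
    v=np.c_[uv,np.ones(len(uv))]@np.linalg.inv(d["mtx"]).T
    v=R.from_quat(d["orientation"]).apply(v); p=np.array(d["position"])
    return p+v*((z-p[2])/v[:,2])[:,None]
def blobs(d,roi,amin=80):
    x0,y0,x1,y1=roi; c=d["color"][y0:y1,x0:x1]; h=cv2.cvtColor(c,cv2.COLOR_BGR2HSV)
    m=((h[...,1]<120)|(h[...,2]<60)).astype(np.uint8)*255
    cs,_=cv2.findContours(m,cv2.RETR_EXTERNAL,cv2.CHAIN_APPROX_NONE)
    return [k.reshape(-1,2)+[x0,y0] for k in cs if cv2.contourArea(k)>amin]
E
python3 - <<'E'
from bench import *
from h import *
np.set_printoptions(precision=1,suppress=True)
d=get_image("top")
for n,roi,z in(("thick",(345,228,420,268),13),("thin",(345,280,420,312),10),("carrier",(231,205,300,308),8),("dock",(345,132,445,222),0)):
    for k in blobs(d,roi):
        w=ray(d,k,z)[:,:2].astype(np.float32); r=cv2.minAreaRect(w)
        print(n,len(k),k.min(0),k.max(0),"ctr",np.array(r[0]),"size",np.array(r[1]),"ang",r[2]); print(cv2.boxPoints(r).ravel())
c=d["color"][130:310,225:445]
cv2.imwrite("pics/crop1.png",cv2.resize(c,None,fx=3.3,fy=3.3,interpolation=cv2.INTER_CUBIC))
E
```

```text
thick 131 [354 235] [406 258] ctr [538.3  98.3] size [ 28. 125.] ang 16.18650245666504
[507.4 154.4 542.3  34.3 569.1  42.2 534.3 162.2]
thin 91 [353 289] [393 301] ctr [426.3 114.9] size [93.9 20.7] ang 83.25550842285156
[410.5  69.5 431.   67.1 442.  160.3 421.5 162.7]
carrier 290 [231 214] [291 300] ctr [514.2 378.1] size [138.1 196.2] ang 87.30278015136719
[413.  313.7 609.  304.5 615.5 442.5 419.5 451.7]
dock 430 [353 132] [440 221] ctr [721.8  63. ] size [192.6 214. ] ang 78.63483428955078
[597.9 -10.4 807.8 -52.6 845.7 136.3 635.9 178.5]
```

View pics/crop1.png

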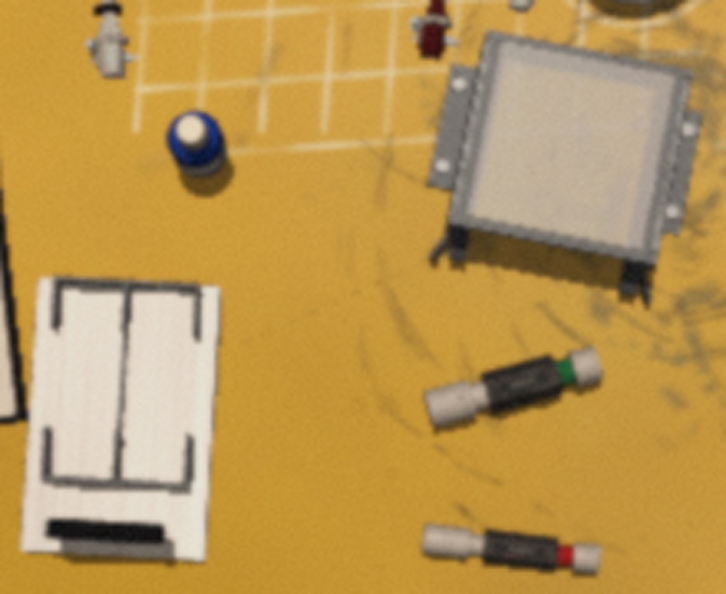

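The crop (scale 3.3, offset 225,130) shows these points:
- **Carrier corners:** (38,278), (219,288), (205,561) and (21,551).
- **Dock roof corners:** (487,35), (690,72), (655,262) and (450,225).
- **Gauge handles:** centred at (522,386) for thick and (521,550) for thin. The long cylinders, which are the +y ends, point left.
- **Bottle:** (200,150).

```bash
python3 - <<'E'
from bench import *
from h import *
np.set_printoptions(precision=1,suppress=True)
d=get_image("top"); s=read_state(); print(s["joints"])
def P(c,z): return ray(d,np.array(c)/3.3+[225-.35,130-.35],z)[:,:2]
def ang(v): return np.degrees(np.arctan2(v[1],v[0]))
for n,c,z in(("carrier",[(38,278),(219,288),(205,561),(21,551)],8),("dock",[(487,35),(690,72),(655,262),(450,225)],56)):
    p=P(c,z); print(n,p.mean(0),"x-ang",ang(p[0]-p[3]),ang(p[1]-p[2]),"y-ang-90",ang(p[0]-p[1])-90,ang(p[3]-p[2])-90,"sz",np.linalg.norm(p[0]-p[3]),np.linalg.norm(p[0]-p[1]),p.ravel())
print("bottle base",P([(200,165)],20), "cap", P([(190,130)],82)); print("bench edge",ray(d,[(262,330)],0))
h=cv2.cvtColor(d["color"],cv2.COLOR_BGR2HSV)
for n,(x0,y0,x1,y1),z in(("thick",(345,228,420,268),20),("thin",(345,280,420,312),16),("grip",(231,282,285,303),60)):
    m=(d["color"][y0:y1,x0:x1].max(2)<75).astype(np.uint8)
    k=max(cv2.findContours(m,0,1)[0],key=cv2.contourArea).reshape(-1,2)+[x0,y0]
    r=cv2.minAreaRect(ray(d,k,z)[:,:2].astype(np.float32)); print(n,np.array(r[0]),np.array(r[1]),r[2])
x=np.array([a.ravel() for a in [np.zeros(1)]])
m=blobs(d,(345,275,425,318),20)
for k in m:
    r=cv2.minAreaRect(ray(d,k,10)[:,:2].astype(np.float32)); print("thinblob",r)
E
```

```text
[ 1.6  0.4  0.  -0.  -1.2 -0.3]
carrier [513.4 375. ] x-ang -2.3370634630272327 -2.1066124394503256 y-ang-90 -2.708336731043289 -2.479821363761019 sz 193.2167912974041 128.91378589338683 [612.8 435.7 606.7 306.9 414.2 314.  419.8 443.5]
dock [699.6  63.8] x-ang -10.61143311513925 -10.463741772331907 y-ang-90 -10.172900184923677 -9.89212471515161 sz 134.2751783749502 141.35892854879012 [777.9 121.1 753.  -18.  621.6   6.2 645.9 145.8]
bottle base [[692.6 320.6]] cap [[705.3 322.4]]
bench edge [[343.2 371.1   0. ]]
thick [540.3  88.5] [29.1 63.2] 15.796290397644043
thin [423.7  93.9] [50.8 21.3] 83.50687408447266
grip [434.2 376.6] [76.5 12.4] 87.4310531616211
thinblob ((418.5881652832031, 48.14812088012695), (18.376806259155273, 18.43456268310547), 89.98175048828125)
thinblob ((426.3329162597656, 115.0078125), (93.56527709960938, 20.804100036621094), 83.48255920410156)
```

```bash
cat >>h.py <<'E'
def plan(s,*tg):
    """tg: (x,y,z,yaw deg of tool x); prints rotvec, shift in present tool axes"""
    q=R.from_quat(s["ee_rot"])
    print("t",round(s["clock"],2),"at",np.round(s["position"],1),"yaw",round(float(np.degrees(np.arctan2(*q.as_matrix()[[1,0],0]))),1),"w",round(s["gripper_width"],1),"gf",s["grasp_force"],"F",np.round(s["contact_force"],1),"q6",round(s["joints"][5],2))
    for x,y,z,a in tg:
        c,n=np.cos(np.radians(a)),np.sin(np.radians(a))
        T=R.from_matrix([[c,n,0],[n,-c,0],[0,0,-1]])
        print(np.round((q.inv()*T).as_rotvec(),3),np.round(q.inv().apply(np.array([x,y,z])-s["position"]),1))
E
python3 -c "
from bench import *
from h import *
plan(read_state(),(540,92,160,-74),(540,92,60,-74),(540,92,18,-74))"
```

```text
t 0.2 at [164.7 602.5 217.9] yaw -15.3 w 85.6 gf 0.0 F [ 0.3 -0.4  0.1] q6 -0.26
[ 1.000e-03 -1.000e-03  1.025e+00] [496.7 393.4  58.5]
[ 1.000e-03 -1.000e-03  1.025e+00] [496.7 393.3 158.5]
[ 1.000e-03 -1.000e-03  1.025e+00] [496.6 393.2 200.5]
```

>>> carry_out --pt "0 0 1.025 496 393 58 0.3" --pt "0 0 1.025 496 393 58 0.3" --pt "0 0 1.025 496 393 58 0.3" --pt "0 0 1.025 496 393 58 0.3" --pt "0 0 1.025 496 393 58 0.3"

```text
clock: 0.82
position: [349.9, 350.4, 190.0]
ee_rot: [0.823, -0.569, 0.0, -0.0]
contact_force: [0.3, 0.2, 0.5]
gripper_width: 55.6
grasp_force: 0.0
```

```bash
python3 -c "
from bench import *
from h import *
plan(read_state(),(540,92,160,-74),(540,92,70,-74),(540,92,18,-74))"
```

```text
t 0.82 at [349.9 350.4 190. ] yaw -69.3 w 55.6 gf 0.0 F [0.3 0.2 0.5] q6 -0.75
[-0.     0.     0.082] [308.9 -86.6  30. ]
[-0.     0.     0.082] [308.9 -86.6 120. ]
[-0.     0.     0.082] [308.9 -86.6 172. ]
```

>>> carry_out --pt "0 0 0.07 300 -86 40 0.3" --pt "0 0 0.07 300 -86 40 0.3" --pt "0 0 0.07 300 -86 100 0.3" --pt "0 0 0.07 300 -86 100 0.3" --pt "0 0 0.07 300 -86 100 0.3"

```text
clock: 1.45
position: [527.8, 114.9, 97.1]
ee_rot: [0.804, -0.595, 0.0, -0.0]
contact_force: [0.7, 1.0, -0.6]
gripper_width: 55.4
grasp_force: 0.0
```

>>> carry_out --pt "0 0 0 0 0 0 0.3" --pt "0 0 0 0 0 0 0.3"

```text
clock: 1.7
position: [526.7, 116.2, 97.6]
ee_rot: [0.804, -0.595, -0.0, 0.0]
contact_force: [-0.4, -0.1, 0.3]
gripper_width: 55.7
grasp_force: 0.0
```

```bash
python3 - <<'E'
from bench import *
from h import *
plan(read_state(),(540,92,60,-74),(540,92,18,-74))
E
```

```text
t 1.7 at [526.7 116.2  97.6] yaw -73.0 w 55.7 gf 0.0 F [-0.4 -0.1  0.3] q6 -0.22
[ 0.    -0.     0.017] [27.  -5.6 37.6]
[ 0.    -0.     0.017] [27.  -5.7 79.6]
```

Descend, then close.

>>> carry_out --pt "0 0 0.017 27 -5.6 36 0.3" --pt "0 0 0.017 27 -5.6 60 0.3" --pt "0 0 0.017 27 -5.6 80 0.3" --pt "0 0 0.017 27 -5.6 80 0.3" --pt "0 0 0.017 27 -5.6 80 0"

```text
clock: 2.33
position: [540.6, 93.5, 19.0]
ee_rot: [0.799, -0.601, 0.001, -0.001]
contact_force: [0.1, -0.2, 0.7]
gripper_width: 43.1
grasp_force: 0.0
```

>>> carry_out --pt "0 0 0 0 0 0 -1" --pt "0 0 0 0 0 0 -1" --pt "0 0 0 0 0 0 -1" --pt "0 0 0 0 0 0 -1"

```text
clock: 2.82
position: [540.0, 92.2, 17.8]
ee_rot: [0.799, -0.602, 0.0, -0.0]
contact_force: [0.0, -0.1, 0.3]
gripper_width: -0.1
grasp_force: 0.0
```

>>> carry_out --pt "0 0 0 0 0 -40 -1" --pt "0 0 0 0 0 -80 -1" --pt "0 0 0 0 0 -80 -1" --pt "0 0 0 0 0 -80 -1"

```text
clock: 3.32
position: [539.3, 92.0, 97.2]
ee_rot: [0.799, -0.602, -0.0, 0.0]
contact_force: [0.2, -0.6, 0.1]
gripper_width: -0.3
grasp_force: 0.0
```

```bash
python3 - <<'E'
from bench import *
from h import *
d=get_image("side"); cv2.imwrite("pics/s1.png",cv2.resize(d["color"][140:360,220:440],None,fx=2.6,fy=2.6))
c=np.radians(-2.5);C=np.array([513.4,376])
for l in((31,-25),(31,25),(31,-24)):
    print(C+np.array([[np.cos(c),-np.sin(c)],[np.sin(c),np.cos(c)]])@l)
p=C+np.array([[np.cos(c),-np.sin(c)],[np.sin(c),np.cos(c)]])@(31,25)
plan(read_state(),(*p,100,-2.5),(*p,60,-2.5),(*p,28,-2.5))
E
```

```text
[543.28001018 349.67159345]
[545.46097955 399.62400453]
[543.32362957 350.67064167]
t 3.38 at [539.1  91.9  96.7] yaw -74.0 w -0.0 gf 0.0 F [ 0.6  0.2 -1.4] q6 -0.19
[ 2.000e-03  1.000e-03 -1.248e+00] [-294.1  -90.9   -3.5]
[ 2.000e-03  1.000e-03 -1.248e+00] [-294.1  -91.    36.5]
[ 2.000e-03  1.000e-03 -1.248e+00] [-294.1  -91.1   68.5]
```

View pics/s1.png

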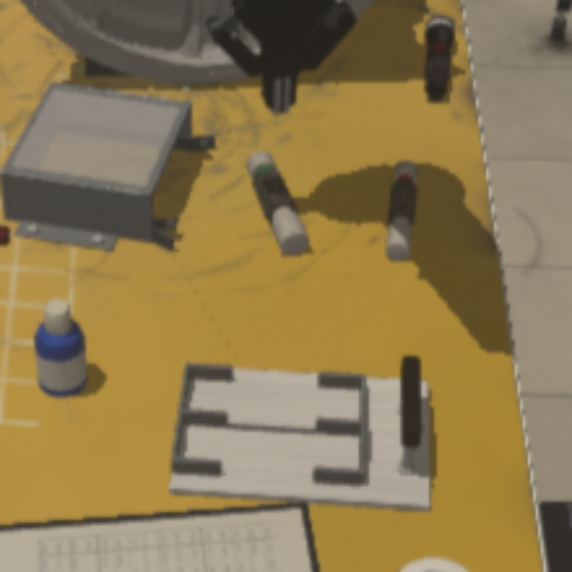

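The grasp closed empty, and the gauge still lies at about (278,205) in the crop. I'll cross-check the geometry with the side camera.

```bash
cat >>h.py <<'E'
def proj(d,p):
    v=R.from_quat(d["orientation"]).inv().apply(np.atleast_2d(p)-np.array(d["position"]))@np.array(d["mtx"]).T
    return v[:,:2]/v[:,2:]
E
python3 - <<'E'
from bench import *
from h import *
np.set_printoptions(precision=1,suppress=True)
s=read_state(); p=s["position"]; d=get_image("side"); t=get_image("top")
for n,c in(("side",d),("top",t)):
    print(n,"TCP/tip",proj(c,[p,p-[0,0,14]]).ravel(),"assumed gauge mid/ends",proj(c,[(538.3,98.3,13),(521.1,157.4,13),(555.5,39.2,13)]).ravel())
for k in blobs(d,(305,190,348,240)): 
    r=cv2.minAreaRect(ray(d,k,13)[:,:2].astype(np.float32)); print("side thick",k.min(0),k.max(0),np.array(r[0]),r[1],r[2])
for k in blobs(d,(365,195,385,243)): 
    r=cv2.minAreaRect(ray(d,k,10)[:,:2].astype(np.float32)); print("side thin",k.min(0),k.max(0),np.array(r[0]),r[1],r[2])
print(ray(d,np.array([(170,492),(430,508),(428,382),(187,365)])/2.6+[220,140],8)[:,:2])
print(ray(t,[(384.5,160)],0))
cv2.imwrite("pics/t2.png",cv2.resize(t["color"][190:310,320:460],None,fx=5,fy=5))
E
```

```text
side TCP/tip [326.3 186.  326.1 191. ] assumed gauge mid/ends [325.5 216.6 332.7 233.  318.8 201.2]
top TCP/tip [386.6 244.2 386.  244.6] assumed gauge mid/ends [380.4 246.8 354.8 254.  406.  239.6]
side thick [315 198] [338 237] [537.7  99. ] (28.861419677734375, 150.79428100585938) 16.302997589111328
side thin [368 202] [380 240] [423.9 102. ] (144.18560791015625, 23.561643600463867) 82.96141815185547
[[610.6 443.1]
 [418.9 450.3]
 [412.4 320. ]
 [605.5 309.5]]
[[744.7  88.3   0. ]]
```

View pics/t2.png

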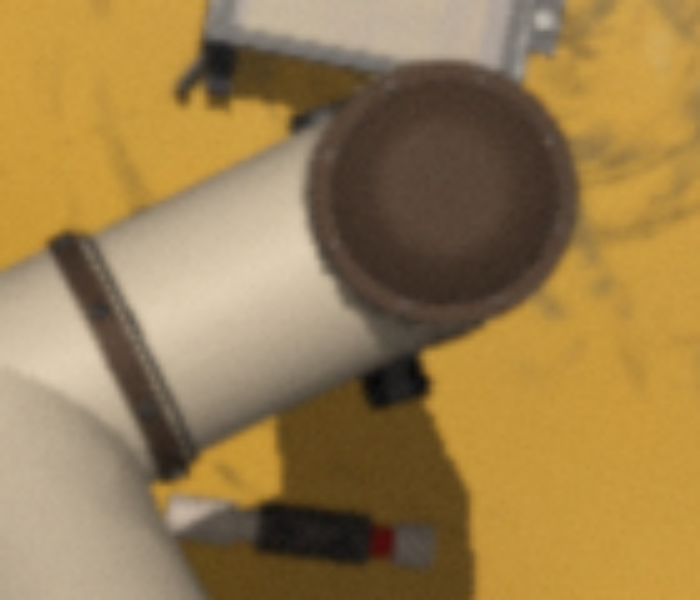

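The gauge estimate agrees in both views. The fingertips appear at about (328,180) in the side view, but they project to (326,191), so the tool really sits higher or further back than the TCP reading suggests. I'll take one closer look.

```bash
python3 - <<'E'
from bench import *
from h import *
np.set_printoptions(precision=1,suppress=True)
s=read_state(); p=s["position"]; d=get_image("side"); t=get_image("top")
print(s["position"],s["joints"],s["clock"])
print("axis in side",proj(d,[p+[0,0,h] for h in(0,30,60,100,150,250)]))
print("axis in top",proj(t,[p+[0,0,h] for h in(0,60,150,250,300,350)]))
for dx in ((0,-30,0),(0,0,30)): print(proj(d,p+np.array(dx)-[0,0,14]))
cv2.imwrite("pics/s3.png",cv2.resize(d["color"][40:240,225:425],None,fx=3,fy=3,interpolation=cv2.INTER_CUBIC))
E
```

```text
[539.1  91.8  96.4] [ 0.5  0.4 -0.3 -0.  -0.9 -0.2] 3.475
axis in side [[326.3 186.1]
 [326.7 175.2]
 [327.1 163.9]
 [327.7 148.4]
 [328.5 128. ]
 [330.1  84.1]]
axis in top [[386.5 244.2]
 [389.2 242.3]
 [393.8 239.1]
 [399.8 234.9]
 [403.3 232.4]
 [407.1 229.7]]
[[326.3 183.5]]
[[326.5 180.3]]
```

View pics/s3.png

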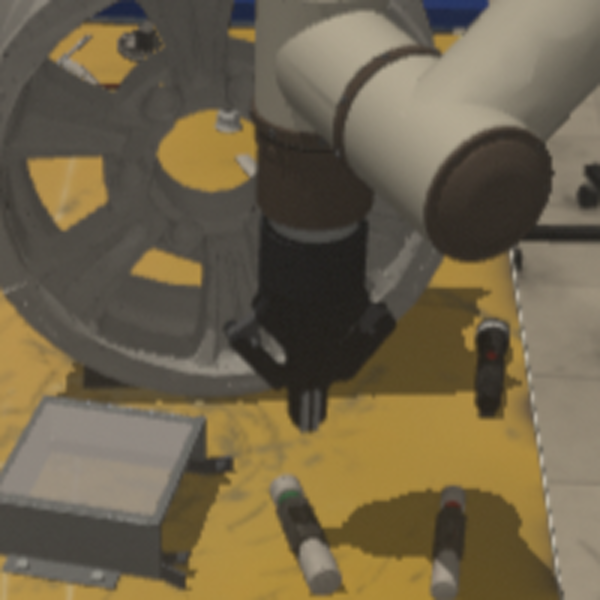

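The wrist axis matches in xy: the disc at (408,228) in the top view lies on the projected axis. The fingertips at (308,430) in the crop, which is (328,183) in the full image, sit about 20 mm higher than the reading implies. That explains the empty grasp, so I'll go lower and watch the force.

>>> carry_out --pt "0 0 0 0 0 0 0.3" --pt "0 0 0 0 0 20 0.3" --pt "0 0 0 0 0 60 0.3" --pt "0 0 0 0 0 90 0.3" --pt "0 0 0 0 0 90 0.3"

```text
clock: 4.2
position: [538.1, 91.4, 5.4]
ee_rot: [0.799, -0.602, -0.001, 0.003]
contact_force: [0.1, 1.1, -0.5]
gripper_width: 55.5
grasp_force: 0.0
```

>>> carry_out --pt "0 0 0 0 0 4 0.3" --pt "0 0 0 0 0 7 0.3" --pt "0 0 0 0 0 7 0.3"

```text
clock: 4.58
position: [540.3, 92.4, 1.4]
ee_rot: [0.799, -0.602, 0.0, -0.001]
contact_force: [-0.7, 0.6, 0.7]
gripper_width: 55.5
grasp_force: 0.0
```

>>> carry_out --pt "0 0 0 0 0 0 -1" --pt "0 0 0 0 0 0 -1" --pt "0 0 0 0 0 0 -1" --pt "0 0 0 0 0 0 -1"

```text
clock: 5.08
position: [540.2, 92.3, 1.4]
ee_rot: [0.799, -0.602, 0.0, -0.0]
contact_force: [-1.6, 0.1, 6.3]
gripper_width: 25.2
grasp_force: 52.7
```

The jaws hold 25 mm with an upward push, so the pads are above the corner line. I'll reopen and go a little lower.

>>> carry_out --pt "0 0 0 0 0 0 0.1" --pt "0 0 0 0 0 0 0.1" --pt "0 0 0 0 0 3 0.1" --pt "0 0 0 0 0 6 0.1" --pt "0 0 0 0 0 6 0.1"

```text
clock: 5.7
position: [539.6, 92.1, -5.8]
ee_rot: [0.799, -0.602, -0.0, 0.0]
contact_force: [0.2, -0.4, -0.4]
gripper_width: 46.9
grasp_force: 0.0
```

>>> carry_out --pt "0 0 0 0 0 0 -1" --pt "0 0 0 0 0 0 -1" --pt "0 0 0 0 0 0 -1" --pt "0 0 0 0 0 0 -1"

```text
clock: 6.2
position: [540.1, 92.3, -5.0]
ee_rot: [0.799, -0.602, 0.0, -0.0]
contact_force: [0.2, -0.1, 3.0]
gripper_width: 27.4
grasp_force: 59.1
```

>>> carry_out --pt "0 0 0 0 0 -15 -1" --pt "0 0 0 0 0 -50 -1" --pt "0 0 0 0 0 -100 -1" --pt "0 0 0 0 0 -100 -1" --pt "0 0 0 0 0 -100 -1"

```text
clock: 6.82
position: [539.2, 92.1, 94.7]
ee_rot: [0.799, -0.602, -0.0, -0.0]
contact_force: [-0.2, -0.3, -1.7]
gripper_width: 27.6
grasp_force: 59.6
```

```bash
python3 - <<'E'
from bench import *
from h import *
np.set_printoptions(precision=1,suppress=True)
s=read_state(); d=get_image("side")
p=np.array([545.5,399.6])
plan(s,(*p,95,-2.5),(*p,55,-2.5),(*p,5,-2.5))
cv2.imwrite("pics/s4.png",cv2.resize(d["color"][100:260,260:420],None,fx=3.5,fy=3.5,interpolation=cv2.INTER_CUBIC))
E
```

```text
t 6.83 at [539.2  92.1  94.7] yaw -74.0 w 27.6 gf 59.58930194377899 F [-0.2 -0.3 -1.7] q6 -0.19
[-0.   0.  -1.2] [-293.9  -90.7   -0.2]
[-0.   0.  -1.2] [-293.9  -90.7   39.8]
[-0.   0.  -1.2] [-293.8  -90.7   89.8]
```

View pics/s4.png

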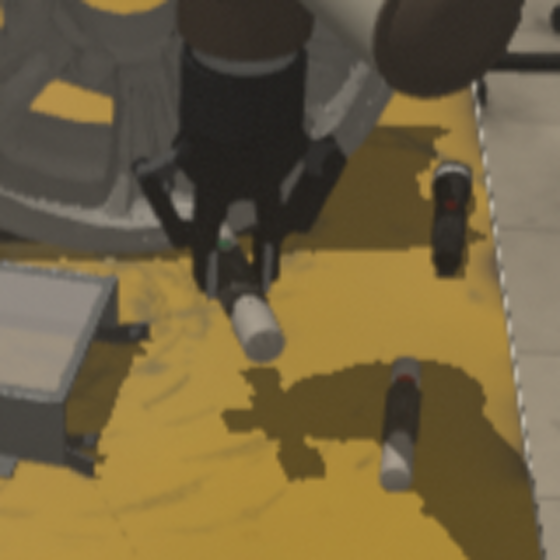

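The thick gauge is held, with its long end toward the camera at (258,335). Next I move it over the carrier's left cell.

>>> carry_out --pt "0 0 -0.2 -58 -18 0 -1" --pt "0 0 -0.4 -116 -36 0 -1" --pt "0 0 -0.6 -174 -54 0 -1" --pt "0 0 -0.75 -232 -72 0 -1" --pt "0 0 -0.9 -290 -90 0 -1"

```text
clock: 7.5
position: [545.4, 397.0, 92.5]
ee_rot: [0.981, -0.192, -0.001, 0.002]
contact_force: [0.4, -1.0, -2.2]
gripper_width: 27.9
grasp_force: 59.6
```

>>> carry_out --pt "0 0 -0.17 0 0 0 -1" --pt "0 0 -0.34 0 0 0 -1" --pt "0 0 -0.34 0 0 0 -1"

```text
clock: 7.88
position: [545.6, 395.3, 92.5]
ee_rot: [1.0, -0.027, -0.001, 0.001]
contact_force: [0.4, -0.5, -1.4]
gripper_width: 27.6
grasp_force: 59.7
```

```bash
python3 - <<'E'
from bench import *
from h import *
p=np.array([545.5,399.6])
plan(read_state(),(*p,40,-2.5),(*p,4,-2.5))
E
```

```text
t 7.88 at [545.6 395.3  92.5] yaw -3.0 w 27.6 gf 59.70044866204262 F [ 0.4 -0.5 -1.4] q6 0.65
[ 0.003  0.003 -0.01 ] [-0.2 -4.5 52.4]
[ 0.003  0.003 -0.01 ] [-0.1 -4.6 88.4]
```

>>> carry_out --pt "0 0 0 0 -4.5 30 -1" --pt "0 0 0 0 -4.5 58 -1" --pt "0 0 0 0 -4.5 70 -1" --pt "0 0 0 0 -4.5 80 -1" --pt "0 0 0 0 -4.5 80 -1"

```text
clock: 8.5
position: [546.7, 400.1, 14.3]
ee_rot: [1.0, -0.026, -0.0, 0.0]
contact_force: [0.5, 0.2, -1.7]
gripper_width: 27.4
grasp_force: 59.7
```

>>> carry_out --pt "0 0 0 0 0 4 -1" --pt "0 0 0 0 0 8 -1" --pt "0 0 0 0 0 8 -1"

```text
clock: 8.88
position: [546.5, 400.2, 6.6]
ee_rot: [1.0, -0.026, -0.0, 0.0]
contact_force: [-1.3, 0.0, -0.7]
gripper_width: 27.6
grasp_force: 59.7
```

>>> carry_out --pt "0 0 0 0 0 2 -1" --pt "0 0 0 0 0 2 -1" --pt "0 0 0 0 0 2 -0.1" --pt "0 0 0 0 0 2 -0.1" --pt "0 0 0 0 0 2 -0.1"

```text
clock: 9.5
position: [546.8, 400.5, 5.0]
ee_rot: [1.0, -0.026, 0.0, -0.0]
contact_force: [0.0, -1.3, -0.0]
gripper_width: 38.5
grasp_force: 0.0
```

>>> carry_out --pt "0 0 0 0 0 -20 -0.1" --pt "0 0 0 0 0 -60 0" --pt "0 0 0 0 0 -110 0.2" --pt "0 0 0 0 0 -110 0.2"

```text
clock: 10.0
position: [549.1, 402.5, 120.6]
ee_rot: [1.0, -0.025, 0.004, -0.004]
contact_force: [-0.2, 0.6, -0.3]
gripper_width: 51.2
grasp_force: 0.0
```

```bash
python3 - <<'E'
from bench import *
from h import *
plan(read_state(),(423.9,94.2,100,-96.6))
E
```

```text
t 10.0 at [549.1 402.5 120.6] yaw -2.9 w 51.2 gf 0.0 F [-0.2  0.6 -0.3] q6 0.65
[-0.013  0.     1.635] [-109.7  314.4   17.2]
```

>>> carry_out --pt "0 0 0.18 -20 60 0 0.2" --pt "0 0 0.36 -40 120 0 0.2" --pt "0 0 0.54 -60 180 0 0.2" --pt "0 0 0.72 -85 240 0 0.2" --pt "0 0 0.9 -109 300 0 0.2"

```text
clock: 10.62
position: [423.9, 110.6, 114.2]
ee_rot: [0.888, -0.46, -0.0, 0.0]
contact_force: [1.0, -0.2, -0.3]
gripper_width: 51.2
grasp_force: 0.0
```

>>> carry_out --pt "0 0 0.18 0 0 0 0.2" --pt "0 0 0.36 0 0 0 0.2" --pt "0 0 0.54 0 0 0 0.2" --pt "0 0 0.72 0 0 0 0.2" --pt "0 0 0.72 0 0 0 0.2"

```text
clock: 11.25
position: [424.9, 112.3, 114.3]
ee_rot: [-0.671, 0.741, 0.0, -0.0]
contact_force: [0.5, -0.2, -0.5]
gripper_width: 50.8
grasp_force: 0.0
```

```bash
python3 - <<'E'
from bench import *
from h import *
np.set_printoptions(precision=1,suppress=True)
plan(read_state(),(423.9,94.2,40,-96.6),(423.9,94.2,-8,-96.6))
d=get_image("top")
c=d["color"][200:310,215:310]; cv2.imwrite("pics/t5.png",cv2.resize(c,None,fx=5,fy=5,interpolation=cv2.INTER_CUBIC))
E
```

```text
t 11.25 at [424.9 112.3 114.3] yaw -95.6 w 50.8 gf 0.0 F [ 0.5 -0.2 -0.5] q6 -0.73
[ 0. -0.  0.] [18.1 -0.8 74.3]
[ 0. -0.  0.] [ 18.   -0.8 122.3]
```

View pics/t5.png

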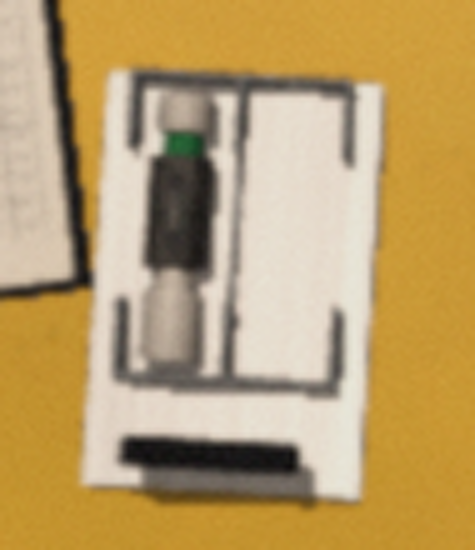

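The thick gauge lies well in the left cell, spanning (180,95) to (172,365). Now the thin one.

>>> carry_out --pt "0 0 0.01 18 -0.8 50 0.1" --pt "0 0 0.015 18 -0.8 95 0" --pt "0 0 0.015 18 -0.8 114 0" --pt "0 0 0.015 18 -0.8 121 0" --pt "0 0 0.015 18 -0.8 121 0"

```text
clock: 11.92
position: [424.4, 94.6, -6.3]
ee_rot: [-0.666, 0.746, -0.0, -0.0]
contact_force: [1.1, 0.4, 0.2]
gripper_width: 42.6
grasp_force: 0.0
```

>>> carry_out --pt "0 0 0 0 0 0 -1" --pt "0 0 0 0 0 0 -1" --pt "0 0 0 0 0 0 -1" --pt "0 0 0 0 0 0 -1"

```text
clock: 12.42
position: [424.9, 94.9, -5.2]
ee_rot: [-0.665, 0.746, -0.0, 0.001]
contact_force: [-1.4, 0.1, 6.8]
gripper_width: 21.0
grasp_force: 58.9
```

>>> carry_out --pt "0 0 0 0 0 0 -0.1" --pt "0 0 0 0 0 0 -0.1" --pt "0 0 0 0 0 3 -0.1" --pt "0 0 0 0 0 3 -0.1"

```text
clock: 12.92
position: [424.1, 94.3, -9.7]
ee_rot: [-0.665, 0.747, 0.0, -0.0]
contact_force: [-0.6, -0.5, -1.1]
gripper_width: 38.4
grasp_force: 0.0
```

>>> carry_out --pt "0 0 0 0 0 0 -1" --pt "0 0 0 0 0 0 -1" --pt "0 0 0 0 0 0 -1" --pt "0 0 0 0 0 0 -1"

```text
clock: 13.42
position: [424.3, 94.5, -9.2]
ee_rot: [-0.665, 0.747, -0.0, 0.0]
contact_force: [-0.8, -0.8, 3.3]
gripper_width: 21.1
grasp_force: 58.7
```

>>> carry_out --pt "0 0 0 0 0 -15 -1" --pt "0 0 0 0 0 -50 -1" --pt "0 0 0 0 0 -105 -1" --pt "0 0 0 0 0 -105 -1" --pt "0 0 0 0 0 -105 -1"

```text
clock: 14.05
position: [423.3, 94.1, 94.9]
ee_rot: [-0.665, 0.747, 0.0, -0.001]
contact_force: [-0.4, -0.0, -1.5]
gripper_width: 21.1
grasp_force: 59.2
```

```bash
python3 - <<'E'
from bench import *
from h import *
p=np.array([543.3,349.7])
plan(read_state(),(*p,95,-2.5))
E
```

```text
t 14.05 at [423.3  94.1  94.9] yaw -96.7 w 21.1 gf 59.24369394779205 F [-0.4 -0.  -1.5] q6 -0.71
[ 1.000e-03  1.000e-03 -1.644e+00] [-267.8  -89.5   -0.4]
```

>>> carry_out --pt "0 0 -0.18 -55 -18 0 -1" --pt "0 0 -0.36 -110 -36 0 -1" --pt "0 0 -0.54 -165 -54 0 -1" --pt "0 0 -0.72 -220 -72 0 -1" --pt "0 0 -0.9 -268 -89 0 -1"

```text
clock: 14.68
position: [543.0, 351.5, 92.1]
ee_rot: [0.925, -0.38, -0.001, 0.002]
contact_force: [0.4, 0.7, -1.1]
gripper_width: 20.9
grasp_force: 59.3
```

>>> carry_out --pt "0 0 -0.18 0 0 0 -1" --pt "0 0 -0.36 0 0 0 -1" --pt "0 0 -0.54 0 0 0 -1" --pt "0 0 -0.74 0 0 0 -1" --pt "0 0 -0.74 0 0 0 -1"

```text
clock: 15.3
position: [542.5, 349.5, 92.6]
ee_rot: [1.0, -0.024, -0.002, 0.002]
contact_force: [-0.5, -0.0, -1.6]
gripper_width: 20.9
grasp_force: 59.3
```

```bash
python3 - <<'E'
from bench import *
from h import *
p=np.array([543.3,349.2])
plan(read_state(),(*p,40,-2.5),(*p,4,-2.5))
E
```

```text
t 15.3 at [542.5 349.5  92.6] yaw -2.8 w 20.9 gf 59.34680074453354 F [-0.5 -0.  -1.6] q6 0.7
[ 0.004  0.004 -0.005] [ 1.   0.1 52.6]
[ 0.004  0.004 -0.005] [ 1.2 -0.  88.6]
```

>>> carry_out --pt "0 0 0 1 0 30 -1" --pt "0 0 0 1 0 60 -1" --pt "0 0 0 1 0 76 -1" --pt "0 0 0 1 0 85 -1" --pt "0 0 0 1 0 85 -1"

```text
clock: 15.92
position: [544.6, 350.4, 10.3]
ee_rot: [1.0, -0.023, -0.0, 0.0]
contact_force: [-0.2, 0.1, -0.2]
gripper_width: 21.0
grasp_force: 59.3
```

>>> carry_out --pt "0 0 0 0 0 3 -1" --pt "0 0 0 0 0 6 -1" --pt "0 0 0 0 0 6 -1"

```text
clock: 16.3
position: [544.6, 350.4, 4.8]
ee_rot: [1.0, -0.023, 0.0, -0.0]
contact_force: [0.5, -1.0, -1.3]
gripper_width: 21.0
grasp_force: 59.3
```

>>> carry_out --pt "0 0 0 0 0 2 -1" --pt "0 0 0 0 0 4 -1" --pt "0 0 0 0 0 5 -1" --pt "0 0 0 0 0 5 -1"

```text
clock: 16.8
position: [544.5, 350.4, -0.5]
ee_rot: [1.0, -0.023, -0.0, 0.0]
contact_force: [-0.2, -0.3, -1.5]
gripper_width: 21.4
grasp_force: 59.3
```

>>> carry_out --pt "0 0 0 0 0 0 -0.3" --pt "0 0 0 0 0 0 -0.25" --pt "0 0 0 0 0 0 -0.25"

```text
clock: 17.18
position: [544.8, 350.6, -0.0]
ee_rot: [1.0, -0.023, 0.0, -0.0]
contact_force: [-0.0, 0.5, -0.2]
gripper_width: 31.9
grasp_force: 0.0
```

>>> carry_out --pt "0 0 0 0 0 -20 -0.25" --pt "0 0 0 0 0 -60 -0.25" --pt "0 0 0 0 0 -120 -0.25" --pt "0 0 0 0 0 -160 -0.25" --pt "0 0 0 0 0 -160 -0.25"

```text
clock: 17.8
position: [546.5, 352.0, 164.7]
ee_rot: [1.0, -0.023, 0.004, -0.003]
contact_force: [-0.2, -1.0, -0.0]
gripper_width: 32.2
grasp_force: 0.0
```

```bash
python3 - <<'E'
from bench import *
from h import *
plan(read_state(),(434.4,378,100,-92.5),(434.4,378,100,87.5))
d=get_image("side")
c=d["color"][250:350,270:400]; cv2.imwrite("pics/s6.png",cv2.resize(c,None,fx=4.5,fy=4.5,interpolation=cv2.INTER_CUBIC))
E
```

```text
t 17.8 at [546.5 352.  164.7] yaw -2.6 w 32.2 gf 0.0 F [-0.2 -1.  -0. ] q6 0.7
[-0.011 -0.     1.569] [-113.6  -20.4   64.1]
[ 0.    -0.011 -1.573] [-113.6  -20.4   64.1]
```

View pics/s6.png

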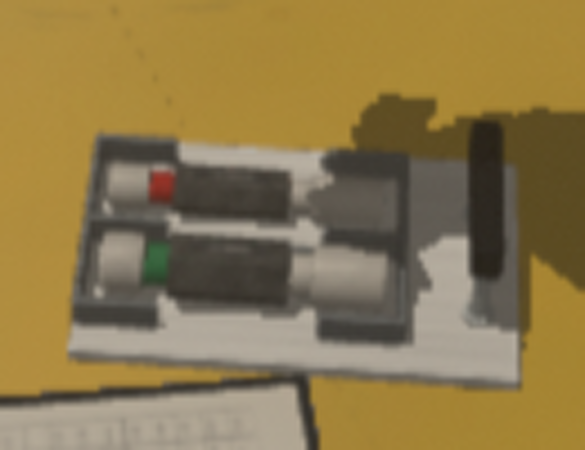

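Both gauges lie in their cells, thin at (250,190) and thick at (240,265). Now to the carrier's grip.

>>> carry_out --pt "0 0 0.18 -55 -10 0 -0.2" --pt "0 0 0.36 -112 -20 0 -0.2" --pt "0 0 0.54 -112 -20 20 -0.2" --pt "0 0 0.72 -112 -20 40 -0.2" --pt "0 0 0.9 -112 -20 40 -0.2"

```text
clock: 18.48
position: [431.8, 373.8, 116.2]
ee_rot: [0.889, -0.458, -0.001, 0.003]
contact_force: [-0.3, 0.2, 0.5]
gripper_width: 34.2
grasp_force: 0.0
```

>>> carry_out --pt "0 0 0.18 0 0 0 -0.2" --pt "0 0 0.36 0 0 0 -0.2" --pt "0 0 0.54 0 0 0 -0.2" --pt "0 0 0.67 0 0 0 -0.2" --pt "0 0 0.67 0 0 0 -0.2"

```text
clock: 19.1
position: [433.0, 374.8, 118.2]
ee_rot: [-0.691, 0.723, -0.0, -0.001]
contact_force: [0.8, -0.0, -0.1]
gripper_width: 34.3
grasp_force: 0.0
```

```bash
python3 - <<'E'
from bench import *
from h import *
plan(read_state(),(434.4,377.5,60,-92.5),(434.4,377.5,30,-92.5))
E
```

```text
t 19.1 at [433.  374.8 118.2] yaw -92.5 w 34.3 gf 0.0 F [ 0.8 -0.  -0.1] q6 -1.04
[ 0.002 -0.002 -0.001] [-2.9 -1.4 58.2]
[ 0.002 -0.002 -0.001] [-3.  -1.4 88.2]
```

>>> carry_out --pt "0 0 0 -3 -1.4 40 -0.2" --pt "0 0 0 -3 -1.4 65 -0.2" --pt "0 0 0 -3 -1.4 78 -0.2" --pt "0 0 0 -3 -1.4 86 -0.2" --pt "0 0 0 -3 -1.4 86 -0.2"

```text
clock: 19.73
position: [435.2, 378.6, 33.6]
ee_rot: [-0.691, 0.723, -0.0, -0.0]
contact_force: [0.0, -0.3, 0.7]
gripper_width: 34.3
grasp_force: 0.0
```

>>> carry_out --pt "0 0 0 0 0 0 -1" --pt "0 0 0 0 0 0 -1" --pt "0 0 0 0 0 0 -1" --pt "0 0 0 0 0 0 -1"

```text
clock: 20.23
position: [435.1, 378.9, 34.8]
ee_rot: [-0.691, 0.723, 0.0, 0.001]
contact_force: [-4.7, -0.6, 5.6]
gripper_width: 12.0
grasp_force: 61.5
```

>>> carry_out --pt "0 0 0 0 0 -1.5 -1" --pt "0 0 0 0 0 -1.5 -1" --pt "0 0 0 0 0 -1.5 -1"

```text
clock: 20.6
position: [435.0, 378.5, 34.8]
ee_rot: [-0.691, 0.723, 0.0, -0.0]
contact_force: [-1.0, 1.3, -2.2]
gripper_width: 12.1
grasp_force: 60.5
```

```bash
python3 - <<'E'
from bench import *
from h import *
s=read_state(); plan(s,(430,112.8,s["position"][2],-100.3)); print(s["wrist_torque"])
E
```

```text
t 20.6 at [435.  378.5  34.8] yaw -92.6 w 12.1 gf 60.54098188877106 F [-1.   1.3 -2.2] q6 -1.04
[ 0.    -0.     0.134] [265.7  -7.    0. ]
[0.3528423  0.36839375 0.14293401]
```

>>> carry_out --pt "0 0 0 0 0 -1.5 -1" --pt "0 0 0.02 15 0 -1.5 -1" --pt "0 0 0.04 35 -1 -1.5 -1" --pt "0 0 0.06 60 -2 -1.5 -1" --pt "0 0 0.07 85 -2 -1.5 -1"

```text
clock: 21.22
position: [432.9, 291.3, 36.5]
ee_rot: [-0.665, 0.747, -0.0, -0.0]
contact_force: [-0.7, 1.2, -5.6]
gripper_width: 12.3
grasp_force: 60.2
```

>>> carry_out --pt "0 0 0.02 25 0 0 -1" --pt "0 0 0.03 50 0 0 -1" --pt "0 0 0.05 75 0 0 -1" --pt "0 0 0.06 95 0 0 -1" --pt "0 0 0.06 105 0 0 -1"

```text
clock: 21.85
position: [420.9, 187.7, 36.7]
ee_rot: [-0.642, 0.767, 0.0, -0.0]
contact_force: [-0.1, 2.6, -4.9]
gripper_width: 12.1
grasp_force: 60.1
```

```bash
python3 - <<'E'
from bench import *
from h import *
s=read_state(); plan(s,(430,112.8,s["position"][2],-100.3)); print(s["wrist_torque"])
E
```

```text
t 21.85 at [420.9 187.7  36.7] yaw -100.1 w 12.1 gf 60.14349639415741 F [-0.1  2.6 -4.9] q6 -0.95
[ 0.    -0.     0.003] [ 72.2 -22.1   0. ]
[0.49900873 0.26137245 0.17547152]
```

>>> carry_out --pt "0 0 0 18 -6 0 -1" --pt "0 0 0 38 -12 0 -1" --pt "0 0 0.003 58 -18 0 -1" --pt "0 0 0.003 70 -22 0 -1" --pt "0 0 0.003 70 -22 0 -1"

```text
clock: 22.48
position: [430.4, 115.3, 36.5]
ee_rot: [-0.64, 0.768, 0.0, -0.001]
contact_force: [0.9, -1.1, -4.3]
gripper_width: 12.1
grasp_force: 60.2
```

```bash
python3 - <<'E'
from bench import *
from h import *
s=read_state(); plan(s,(430,112.8,s["position"][2],-100.3))
d=get_image("top")
c=d["color"][130:290,335:460]; cv2.imwrite("pics/t7.png",cv2.resize(c,None,fx=3.75,fy=3.75,interpolation=cv2.INTER_CUBIC))
E
```

```text
t 22.48 at [430.4 115.3  36.5] yaw -100.4 w 12.1 gf 60.19584059715271 F [ 0.9 -1.1 -4.3] q6 -0.81
[ 0.001 -0.001 -0.001] [ 2.6 -0.1  0. ]
```

View pics/t7.png

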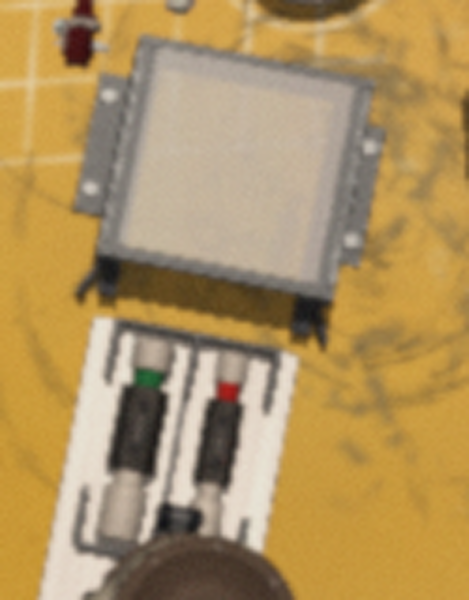

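The top crop (scale 3.75, offset 335,130) shows both gauges in their cells and these points:
- **Carrier front corners:** (95,318) and (298,353).
- **Dock bolts:** (109,95), (90,187), (370,147) and (352,240).
- **Roof corners:** (145,38), (373,82), (328,300) and (100,250).
- **Flare tips:** (82,295) and (322,345).

```bash
python3 - <<'E'
from bench import *
from h import *
np.set_printoptions(precision=2,suppress=True)
d=get_image("top"); s=read_state()
P=lambda c,z: ray(d,np.array(c)/3.75+[335-.37,130-.37],z)[:,:2]
A=lambda v: np.degrees(np.arctan2(v[1],v[0]))
b=P([(109,95),(90,187),(370,147),(352,240)],6); r=P([(145,38),(373,82),(328,300),(100,250)],56); f=P([(82,295),(322,345)],15)
print("bolts ctr",b.mean(0),"ang",A(b[0]-b[1]),A(b[2]-b[3]),A(b[:2].mean(0)-b[2:].mean(0))-90)
print("roof ctr",r.mean(0),"ang",A(r[0]-r[3]),A(r[1]-r[2]),A(r[0]-r[1])-90,A(r[3]-r[2])-90)
print("flare mid",f.mean(0),A(f[0]-f[1])-90)
# carrier edges: saturation transitions along rows
h=cv2.cvtColor(d["color"],cv2.COLOR_BGR2HSV)[...,1].astype(float)
L,Rr=[],[]
def cross(row,a,b):
    v=h[row,a:b]; i=np.argmax((v[:-1]-100)*(v[1:]-100)<=0); return a+i+(v[i]-100)/(v[i]-v[i+1]) if v[i]!=v[i+1] else a+i
for y in range(218,272,2):
    xl=335+(95-(y-215)*3.75*.2)/3.75; L.append((cross(y,int(xl)-6,int(xl)+6),y))
for y in range(228,268,2):
    xr=335+(298-(y-224)*3.75*.19)/3.75; Rr.append((cross(y,int(xr)-6,int(xr)+6),y))
out=[]
for E in(L,Rr):
    w=ray(d,E,8)[:,:2].astype(np.float32); l=cv2.fitLine(w,cv2.DIST_HUBER,0,.5,.01).ravel(); l[:2]*=np.sign(l[0]); out.append(l); print("edge ang",A(l[:2]),"pt",l[2:], "rms",np.std((w-l[2:])@[-l[1],l[0]]))
# mid line y at tool x: distance of grip tool centre from midline
ang=np.radians((A(out[0][:2])+A(out[1][:2]))/2); n=np.array([-np.sin(ang),np.cos(ang)])
q=[n@o[2:] for o in out]; print("width",q[0]-q[1],"mid offset n",np.mean(q),"tool",n@s["position"][:2],"dock bolts",n@b.mean(0),"roof",n@r.mean(0),"flare",n@f.mean(0))
fc=P([(95,318),(298,353)],8); print("front mid",fc.mean(0), A(fc[0]-fc[1])-90)
E
```

```text
bolts ctr [709.81  61.86] ang -11.213799897783932 -10.989603856158109 -11.11939496347918
roof ctr [700.42  63.42] ang -11.56670408877474 -11.668062825178568 -10.777899363736424 -12.054867288376528
flare mid [612.41  80.17] -11.407307076778991
edge ang -10.581331 pt [539.1  161.93] rms 0.15536097
edge ang -10.784511 pt [536.53  29.26] rms 0.17536241
width 130.84273 mid offset n 193.63617 tool 193.81276667236705 dock bolts 192.37103286577795 roof 192.1600551371135 flare 192.30118185238365
front mid [603.49  82.85] -9.389825802283994
```

>>> carry_out --pt "0 0 0.009 -1.0 0 0.5 -1" --pt "0 0 0.009 -1.0 0 0.5 -1" --pt "0 0 0.009 -1.0 0 0.5 -1"

```text
clock: 22.95
position: [430.4, 117.5, 36.0]
ee_rot: [-0.638, 0.77, 0.0, -0.0]
contact_force: [-1.6, -1.3, -3.4]
gripper_width: 11.9
grasp_force: 60.3
```

```bash
cat > st.py <<'E'
from bench import *
from h import *
s=read_state(); a=np.radians(-11.1); p=s["position"]
print("u",round(p[0]*np.cos(a)+p[1]*np.sin(a),1),"n",round(-p[0]*np.sin(a)+p[1]*np.cos(a),2),"tq",np.round(s["wrist_torque"],2)); plan(s)
E
python3 st.py
```

```text
u 399.7 n 198.13 tq [-0.25  0.52 -0.2 ]
t 22.95 at [430.4 117.5  36. ] yaw -100.7 w 11.9 gf 60.27285397052765 F [-1.6 -1.3 -3.4] q6 -0.82
```

>>> carry_out --pt "0 0 0.003 0.8 0 0 -1" --pt "0 0 0.003 0.8 -10 0 -1" --pt "0 0 0.003 0.8 -20 0 -1" --pt "0 0 0.003 0.8 -30 0 -1" --pt "0 0 0.003 0.8 -35 0 -1"

```text
clock: 23.58
position: [466.0, 110.0, 36.1]
ee_rot: [-0.636, 0.771, -0.0, 0.0]
contact_force: [-2.7, 0.8, -3.6]
gripper_width: 12.3
grasp_force: 60.3
```

```bash
python3 st.py
```

```text
u 436.1 n 197.7 tq [0.2  0.75 0.04]
t 23.57 at [466.  110.   36.1] yaw -100.9 w 12.3 gf 60.290048718452454 F [-2.7  0.8 -3.6] q6 -0.76
```

>>> carry_out --pt "0 0 0 0.5 -10 0 -1" --pt "0 0 0 0.5 -20 0 -1" --pt "0 0 0 0.5 -30 0 -1" --pt "0 0 0 0.5 -40 0 -1"

```text
clock: 24.08
position: [504.9, 101.9, 36.1]
ee_rot: [-0.637, 0.771, 0.0, -0.0]
contact_force: [-1.8, 0.1, -4.5]
gripper_width: 12.2
grasp_force: 60.3
```

```bash
python3 st.py
```

```text
u 475.8 n 197.17 tq [0.19 0.74 0.03]
t 24.07 at [504.9 101.9  36.1] yaw -100.9 w 12.2 gf 60.297489166259766 F [-1.8  0.1 -4.5] q6 -0.71
```

Sliding freely inside the slot, so I continue.

>>> carry_out --pt "0 0 0 0 -12 0 -1" --pt "0 0 0 0 -24 0 -1" --pt "0 0 0 0 -36 0 -1" --pt "0 0 0 0 -48 0 -1" --pt "0 0 0 0 -60 0 -1"

```text
clock: 24.7
position: [563.9, 90.5, 36.1]
ee_rot: [-0.637, 0.771, 0.0, -0.0]
contact_force: [-0.9, 1.5, -2.9]
gripper_width: 12.1
grasp_force: 60.3
```

```bash
python3 st.py
```

```text
u 535.9 n 197.34 tq [0.16 0.78 0.05]
t 24.7 at [563.9  90.5  36.1] yaw -100.9 w 12.1 gf 60.303667187690735 F [-0.9  1.5 -2.9] q6 -0.63
```

>>> carry_out --pt "0 0 0 0 -9 0 -1" --pt "0 0 0 0 -16 0 -1" --pt "0 0 0 0 -20 0 -1" --pt "0 0 0 0 -23 0 -1" --pt "0 0 0 0 -23 0 -1"

```text
clock: 25.32
position: [586.2, 86.4, 36.2]
ee_rot: [-0.637, 0.771, -0.0, 0.0]
contact_force: [-0.4, -0.8, -4.6]
gripper_width: 12.1
grasp_force: 60.2
```

>>> carry_out --pt "0 0 0 0 -1.5 0 -1" --pt "0 0 0 0 -3 0 -1" --pt "0 0 0 0 -4.5 0 -1" --pt "0 0 0 0 -4.5 0 -1"

```text
clock: 25.82
position: [590.0, 85.5, 36.0]
ee_rot: [-0.637, 0.771, 0.0, -0.0]
contact_force: [-1.8, 0.5, -3.5]
gripper_width: 12.2
grasp_force: 60.3
```

```bash
python3 st.py
```

```text
u 562.4 n 197.51 tq [0.32 0.89 0.01]
t 25.82 at [590.   85.5  36. ] yaw -100.9 w 12.2 gf 60.279107093811035 F [-1.8  0.5 -3.5] q6 -0.61
```

Not at the stop yet; I advance in 4.5 mm steps.

>>> carry_out --pt "0 0 0 0 -1.5 0 -1" --pt "0 0 0 0 -3 0 -1" --pt "0 0 0 0 -4.5 0 -1" --pt "0 0 0 0 -4.5 0 -1"

```text
clock: 26.32
position: [589.7, 85.2, 35.2]
ee_rot: [-0.636, 0.771, 0.003, -0.004]
contact_force: [-13.9, 7.6, 0.2]
gripper_width: 12.0
grasp_force: 60.9
```

>>> carry_out --pt "0 0 0 0 -1.5 0 -1" --pt "0 0 0 0 -3 0 -1" --pt "0 0 0 0 -4.5 0 -1" --pt "0 0 0 0 -4.5 0 -1"

```text
clock: 26.82
position: [589.5, 85.0, 34.9]
ee_rot: [-0.636, 0.772, 0.006, -0.007]
contact_force: [-24.2, 12.7, 7.7]
gripper_width: 12.4
grasp_force: 61.7
```

The hard stop is where expected (u = 562, predicted 564). I relax the push, set the carrier down and release.

>>> carry_out --pt "0 0 0 0 4 0 -1" --pt "0 0 0 0 7.5 1 -1" --pt "0 0 0 0 7.5 1.5 -1" --pt "0 0 0 0 7.5 1.5 -1"

```text
clock: 27.32
position: [589.8, 85.6, 34.9]
ee_rot: [-0.637, 0.771, 0.001, -0.001]
contact_force: [-7.8, 3.4, 0.9]
gripper_width: 12.4
grasp_force: 61.0
```

>>> carry_out --pt "0 0 0 0 0 0 -0.3" --pt "0 0 0 0 0 0 -0.2" --pt "0 0 0 0 0 0 -0.2"

```text
clock: 27.7
position: [592.9, 85.4, 35.4]
ee_rot: [-0.637, 0.771, -0.001, 0.001]
contact_force: [-0.1, -0.7, -0.7]
gripper_width: 33.9
grasp_force: 0.0
```

>>> carry_out --pt "0 0 0 0 0 -20 -0.2" --pt "0 0 0 0 0 -60 -0.2" --pt "0 0 0 0 0 -110 -0.2" --pt "0 0 0 0 60 -150 -0.2" --pt "0 0 0 0 110 -150 -0.2"

```text
clock: 28.32
position: [485.0, 106.9, 187.6]
ee_rot: [-0.636, 0.771, -0.001, 0.004]
contact_force: [-1.2, 1.0, -0.8]
gripper_width: 34.3
grasp_force: 0.0
```

>>> carry_out --pt "0 0 0 -50 0 0 -0.2" --pt "0 0 0 -110 0 0 -0.2" --pt "0 0 0 -170 0 0 -0.2" --pt "0 0 0 -230 0 0 -0.2" --pt "0 0 0 -260 0 0 -0.2"

```text
clock: 28.95
position: [533.5, 364.4, 184.5]
ee_rot: [-0.637, 0.771, -0.0, 0.001]
contact_force: [0.4, -0.9, -0.2]
gripper_width: 34.1
grasp_force: 0.0
```

```bash
python3 - <<'E'
from bench import *
from h import *
np.set_printoptions(precision=1,suppress=True)
d=get_image("top"); plan(read_state())
u=np.array([np.cos(np.radians(-11.1)),np.sin(np.radians(-11.1))]); n=np.array([-u[1],u[0]])
b=d["color"][205:260,355:430]; m=(b.max(2)<60).astype(np.uint8)
for k in cv2.findContours(m,0,1)[0]:
    if cv2.contourArea(k)>15:
        w=ray(d,k.reshape(-1,2)+[355,205],60)[:,:2].astype(np.float32); r=cv2.minAreaRect(w); c=np.array(r[0]); print("dark",c,"u",c@u,"n",c@n,r[1],r[2])
m=((b.min(2)>150)).astype(np.uint8)
k=max(cv2.findContours(m,0,1)[0],key=cv2.contourArea); w=ray(d,k.reshape(-1,2)+[355,205],8)[:,:2]; print("slab u min",(w@u).min(),"n",(w@n).min(),(w@n).max())
h=cv2.cvtColor(d["color"],cv2.COLOR_BGR2HSV)[130:225,355:440]
for nm,c in(("green",(h[...,0]>40)&(h[...,0]<90)&(h[...,1]>60)),("red",((h[...,0]<8)|(h[...,0]>172))&(h[...,1]>70))):
    y,x=np.nonzero(c); 
    if len(x): q=ray(d,[(np.median(x)+355,np.median(y)+130)],24)[0,:2]; print(nm,len(x),"u",q@u,"n",q@n)
E
```

```text
t 29.0 at [534.2 366.8 184.1] yaw -100.7 w 34.3 gf 0.0 F [2.1 2.4 0.9] q6 -1.04
dark [588.6  86.6] u 560.9023501468062 n 198.30200314900583 (74.8778305053711, 12.798235893249512) 79.0726089477539
dark [610.3  20.5] u 594.8864209001595 n 137.64351059975985 (17.443944931030273, 20.350040435791016) 79.01968383789062
slab u min 545.9149939659429 n 133.7752545686451 262.3578865590471
red 53 u 744.1818989416411 n 303.38241881793505
```

```bash
python3 -c "
from bench import *
print(job_done())"
```

```text
the job is handed in; nothing more can be done
None
```

The job is handed in at about 29 s: the carrier is fully home against the dock's stop (measured within about 1 mm) and the arm is clear. Both gauges were in their cells just before insertion, but I couldn't re-check them through the roof.

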